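# Fish the long rule out of the desk drawer

## Task

Pull the drawer of the wooden desktop unit out as far as it goes and leave it open, then take the long wooden rule out of it: the rule is longer than the opening, so tip its end by the drawer front up over that front and draw the rule out slantwise from under the unit's top. Finish while still holding the rule in the gripper, all of it well above the top of the unit and touching nothing but the fingers. Leave the short rule and the spool in the drawer and everything on the desk and on the unit where it is.

Things in the scene. Friction and masses are not known exactly. Their poses are not given: they have to be found in the camera images.
- cabinet: Wooden drawer unit, fixed on the desk: 376 mm deep (its x), 280 wide (its y), 115 high. Origin: centre of its underside, on the desk. Its front is its -x side, at x = -188 mm; the drawer comes out along its -x; z up. The top is a 10 mm board (105 to 115 mm above the desk) over the whole depth, so only what has come out past x = -188 mm is open from above.
- drawer (a joint): How far the drawer is out, in m: 0 shut, 0.18 at its stop (it cannot come further). Starts 0.055 to 0.075 out, runs with about 1.5 N of friction, no spring, stays where left. The inner face of its front board is at the unit's x = -188 mm minus this.
- drawer_handle (a point): Middle of the drawer's steel handle bar: a round horizontal bar 10 mm thick and 120 mm long, parallel to the unit's y, 70 mm above the desk, its middle line 35 mm out from the drawer front (30 mm of free space behind it); one leg at each end. Moves with the drawer; axes as the unit's.
- drawer_lip (a point): Middle of the top edge of the drawer's front board (outer face), 100 mm above the desk; the board is 12 mm thick, 276 wide. Behind it the drawer's inner floor is 18 mm above the desk, inner width 238 mm (unit's y from -119 to +119), inner length 352 mm; its side and back walls reach 75 mm above the desk. Moves with the drawer.
- long_rule: Long wooden rule, 310 mm long (its x), 32 wide (its y), 9 thick (z), 45 to 90 g, black division marks on top, dark hanging hole at its -x end. Origin: centre of its underside. Lies flat on the drawer floor near its middle, within 4 degrees of the unit's x, its -x end 0 to 45 mm behind the drawer front, the other under the unit's top. Rides along when the drawer is pulled gently.
- rule_front (a point): Centre of the long rule's -x end face (the end with the hole, by the drawer front), 4.5 mm above its underside, 155 mm from its centre.
- rule_back (a point): Centre of the long rule's +x end face (the end deep in the drawer), 4.5 mm above its underside, 155 mm from its centre.
- short_rule: A short wooden rule, 150 by 26 by 9 mm, lying in the drawer along one side wall; stays in the drawer. Origin at the centre of its underside, x along its length.
- spool: A spool of thread, 36 mm across and 45 mm tall, standing in the drawer by the other side wall; stays in the drawer. Origin at the centre of its underside.
- calculator: A desk calculator, 150 by 190 by 27 mm, lying on the rear half of the unit's top; leave alone. Origin at the centre of its underside.
- can: A brass-coloured drinks can, 66 mm across, 115 mm tall, on the desk beside the unit (on its +y side); leave alone. Origin at the centre of its underside.
- mouse: A black computer mouse, 105 by 58 by 31 mm, on the desk; leave alone. Origin at the centre of its underside.
- keyboard: A black keyboard, 440 by 145 by 24 mm, on the desk; leave alone. Origin at the centre of its underside, y along its length.

How it is judged:
By the outcome, as a careful person would: the job done as asked, in the order asked, and still so for the second after the job is handed in, while the arm keeps its last pose, push and grip.
It also fails if it takes over 59 s, if anything falls off the work surface, if the arm or the gripper's body presses on something with over 40 N, if the wrist force passes 120 N, or if a joint passes its speed limit or range.

## Robot

A 6-joint arm with a two-finger parallel gripper is mounted at the origin on the work surface. World frame = base frame: x ahead of the robot, y to its left, z up, the work surface at z = 0. Lengths are in m, angles in rad, forces in N, time in s.
With the tool pointing down it reaches from about 0.35 to 0.925 m from the base axis. Payload 6.4 kg.
Tool frame: the origin (TCP) lies at the very end of the fingers, on their centre line; the grasp point (between the pads) lies arm.grip_point_offset behind it (arm.grip_point_offset is the distance from the TCP to the grasp point, in m); z points along the fingers, y is the direction in which the jaws open and shut (so a half turn about z gives the same grasp; the last joint's range is limited). The gripper opens to 85 mm and grips with 20 to 120 N. Pads are 22 mm wide; open, the fingers measure 114 mm over their backs; the gripper's body (76 mm by 85 mm) begins 54 mm behind the grasp point. The pads swing forward as they close: fully open they stand 13 mm farther back than shut.
Start: joints at [0.985, 0.245, 1.558, -0, 1.339, -0.174], TCP at [0.26, 0.596, 0.231] pointing down, gripper open.
Joint ranges: [-3.13, 3.13], [-1.02, 2.26], [0.13, 2.54], [-0.95, 4.09], [0.21, 2.88], [-2.74, 2.74]. Speed limits (rad/s): [2.57, 2.57, 3.14, 3.14, 3.14, 3.14].

## Interface

Orientations are given as a unit quaternion [x, y, z, w].
In Python, from workcell import sensors, get_image, camera_model, sign_off, spot_in, arm gives the robot as it stands.
- The arm moves only by the tool step_arm, never from a script. Its argument "moves" is a list that holds one entry, the list of rows, each a list of 7 numbers: the opening, from 0 (shut) to 1 (fully open), then the shift along the tool's x, y, z in m, then the turn, a rotation vector about the tool's x, y, z in degrees. A call has 1 to 12 rows; each row is the pose to reach, as a shift and turn from the pose commanded when the call began, along the tool's axes at that moment; what a row does not reach only later rows make up. A row lasts 1/12 s, in which the tool goes at most 41.7 mm and 7.16 degrees, less where a joint would pass 70% of its speed; a pose out of reach is approached as far as the arm can. A call with a gripper value outside its range is refused whole. The fingers move at their own pace and stop on an object; the grip force is fixed at half the most. Time passes only in rows, so rows that repeat a pose let the fingers close. It gives the time, the measured TCP pose, the force and the opening at its end, in the units of the state.
- sensors.sense(): the state, without advancing time (a new reading comes with each control period).
- get_image(name): name is "side" or "top"; returns the picture (420x560x3 uint8, red, green, blue); there is no depth.
- camera_model(name): a dict with "fx", "fy", "cx", "cy" (pixels), "eye" and "orientation" of the camera in the world. Camera axes: x right, y up, looking along -z (the intrinsics and any distortion apply to the point x, -y, -z); pixel columns grow to the right and rows downward; lengths in m; the calibration is good to about 2 mm. A picture is of the moment at which its call begins. camera_model takes no time and is no camera call.
- sign_off(): hands the job in, once; it reports no verdict.
Trained networks look in the newest picture that a camera, given by its name, has taken for a name from the list of things; names that differ only in an ending like _2 or _b are one class to them, and where a whole thing is asked for, a point or a joint stands for the part that bears it (a point fixed in the world has none). Each returns a list of dicts, best first, with "confidence" (0 to 1); they miss things now and then, are a little off and sometimes report something else, mostly with a low value. They report only what shows in the picture. A call takes as long as a camera call.
- spot_in(name, camera): "point" ([column, row] in pixels, amid what is visible of it).
The state is a dict: "clock": time; "q": joint angles; "joint_vel": joint speeds; "joint_efforts": joint torques, N m; "eef_pos": TCP position; "orientation": TCP orientation; "contact_force": force on the tool from outside, world axes, zero at the start; "wrist_torque": the same for the moment, N m; "finger_gap": opening from 0.0 (shut) to 1.0 (fully open).
Only numpy, scipy, OpenCV 4.12 (cv2) and the standard library are available. Lean on these libraries where they do the work, as an engineer would, in place of code of your own. Each camera call takes 0.05 s, during which the arm holds its last target. There are 200 camera calls.

## Working session

There is one attempt and no reset: what is moved stays moved. The work goes in short steps, Python scripts to look and compute and a tool call to move; the robot and the scene stay as the last step left them, time stands still between calls to the robot, and variables do not carry over. Pictures are saved under pics/ and viewed, about 8 in all and at most 12, crops included, and the job is handed in when it is done.

Besides the shell and the picture viewer there is one more tool, called by a JSON object that holds its "name" and its "arguments", one argument or row to a line. step_arm: Moves the arm, as the interface text tells. Its arguments: {"type":"object","properties":{"moves":{"type":"array"}},"required":["moves"]}

```bash
ls; mkdir -p pics
cat > h.py <<'E'
import numpy as np, cv2
from workcell import sensors, get_image, camera_model, sign_off, spot_in, arm
from scipy.spatial.transform import Rotation as R
def save(name,fn):
    im=get_image(name); cv2.imwrite('pics/'+fn,im[:,:,::-1]); return im
def ray(cam,p):
    m=camera_model(cam); d=np.array([(p[0]-m['cx'])/m['fx'],-(p[1]-m['cy'])/m['fy'],-1.])
    return np.array(m['eye']), R.from_quat(m['orientation']).apply(d)
def atz(cam,p,z):
    e,d=ray(cam,p); return e+d*(z-e[2])/d[2]
def proj(cam,X):
    m=camera_model(cam); c=R.from_quat(m['orientation']).inv().apply(np.atleast_2d(X)-np.array(m['eye']))
    return np.c_[m['cx']+m['fx']*c[:,0]/-c[:,2], m['cy']-m['fy']*c[:,1]/-c[:,2]]
E
python3 - <<'E'
from h import *
save('top','t1.png');save('side','s1.png')
print(camera_model('top'),camera_model('side'),arm.grip_point_offset)
print(sensors.sense())
for n in 'cabinet drawer_handle drawer_lip long_rule rule_front short_rule spool calculator can mouse keyboard'.split():
    for c in ('top','side'):
        print(n,c,[(np.round(d['point']).tolist(),round(d['confidence'],2)) for d in spot_in(n,c)[:2]])
a=cv2.imread('pics/t1.png')
E
```

```text
pics
{'fx': 383.0772690448597, 'fy': 383.0772690448597, 'cx': 278.49771422271044, 'cy': 210.114575260542, 'eye': array([0.32278534, 0.10268222, 1.33076801]), 'orientation': array([ 0.07372831, -0.06044586, -0.70297364,  0.70479678])} {'fx': 404.68689157489223, 'fy': 404.68689157489223, 'cx': 276.7541879712021, 'cy': 207.8250872425643, 'eye': array([ 0.04867362, -0.64639614,  0.69633229]), 'orientation': array([ 0.45411952, -0.14206092, -0.26382511,  0.8390414 ])} 0.0187
{'clock': 0.1, 'q': array([ 9.84902825e-01,  2.45714982e-01,  1.55888898e+00,  1.31600103e-05,
        1.33868454e+00, -1.74092111e-01]), 'joint_vel': array([-0.00055781, -0.00129247, -0.0021013 , -0.0003187 , -0.00190052,
       -0.00074942]), 'joint_efforts': array([-5.16300242e-04, -4.30674255e+01, -3.27126861e+01, -1.71387833e-04,
        2.81692432e-03,  1.21134838e-05]), 'eef_pos': array([0.25987946, 0.59524932, 0.23031091]), 'orientation': array([ 2.04450326e-01,  9.78876573e-01, -7.85063224e-04, -3.20451722e-04]), 'contact_force': array([ 0.50688151,  0.18924228, -0.9527702 ]), 'wrist_torque': array([-0.014133
[... 245 characters left out ...]
 side [([269.0, 251.0], 0.61)]
drawer_lip top [([331.0, 228.0], 0.82)]
drawer_lip side [([269.0, 251.0], 0.78)]
long_rule top [([337.0, 233.0], 0.49)]
long_rule side []
rule_front top [([336.0, 235.0], 0.73)]
rule_front side []
short_rule top [([330.0, 227.0], 0.5)]
short_rule side []
spool top []
spool side [([274.0, 252.0], 0.66)]
calculator top [([435.0, 216.0], 0.78)]
calculator side [([409.0, 321.0], 0.69)]
can top [([380.0, 169.0], 0.6), ([332.0, 230.0], 0.45)]
can side [([400.0, 252.0], 0.56)]
mouse top [([214.0, 185.0], 0.6)]
mouse side [([338.0, 324.0], 0.74), ([254.0, 185.0], 0.73)]
keyboard top [([152.0, 245.0], 0.78)]
keyboard side [([173.0, 185.0], 0.77), ([408.0, 320.0], 0.72)]
```

View pics/t1.png

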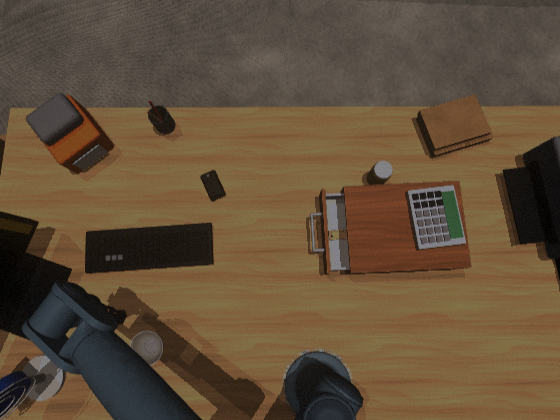

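View pics/s1.png

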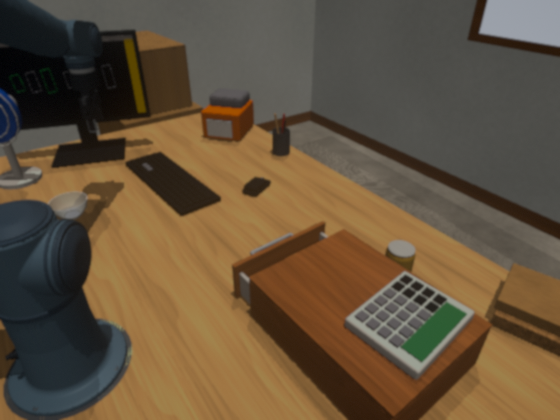

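The top view shows the unit at columns 345–468, rows 182–272, with its front facing image-left (world +y). The drawer is slightly open, with the handle at about (314,233) and the hole of the rule at about (335,234). The side view shows the drawer front at about (235–325, 228–290). Next I'll zoom in on the unit.

Run:
```python
from h import *
im=cv2.imread('pics/t1.png')[170:290,300:480]
im=cv2.convertScaleAbs(cv2.resize(im,None,fx=4.4,fy=4.4,interpolation=cv2.INTER_CUBIC),alpha=1.5,beta=10)
cv2.imwrite('pics/t1z.png',im)
for p in [(345,187),(459,182),(469,268),(348,273)]: print(p,atz('top',p,.115).round(3))
```

```text
(345, 187) [ 0.634 -0.09   0.115]
(459, 182) [ 0.65  -0.46   0.115]
(469, 268) [ 0.374 -0.468  0.115]
(348, 273) [ 0.357 -0.092  0.115]
```

View pics/t1z.png

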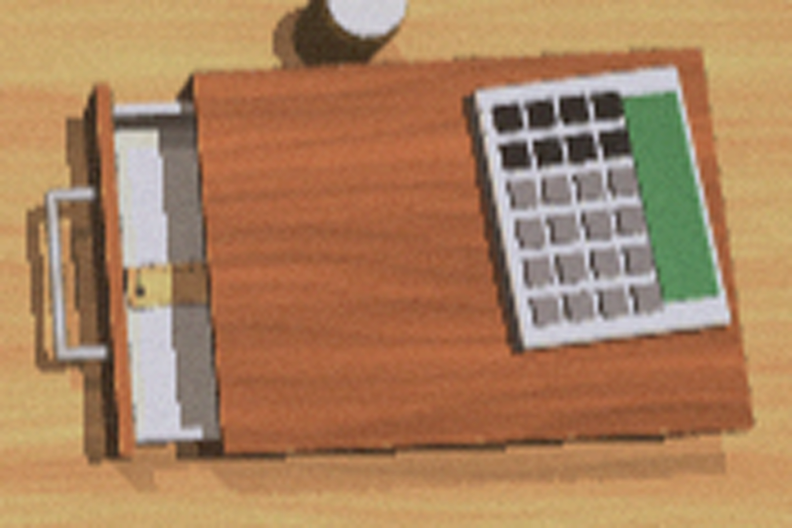

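```bash
cat > fit.py <<'E'
from h import *
from scipy.optimize import least_squares
f=lambda u:np.array(u)/4.4+[300,170]
cp=np.array([f(u) for u in [(193,73),(700,48),(753,430),(222,452)]])
loc=np.array([(-.188,.14),(.188,.14),(.188,-.14),(-.188,-.14)])
def W(p,l): # unit local -> world
    l=np.atleast_2d(l); c,s=np.cos(p[2]),np.sin(p[2]); return np.c_[p[0]+c*l[:,0]-s*l[:,1],p[1]+s*l[:,0]+c*l[:,1],l[:,2]]
def L(p,w):
    w=np.atleast_2d(w); c,s=np.cos(p[2]),np.sin(p[2]); d=w[:,:2]-p[:2]; return np.c_[c*d[:,0]+s*d[:,1],-s*d[:,0]+c*d[:,1],w[:,2]]
r=least_squares(lambda p:(proj('top',W(p,np.c_[loc,[.115]*4]))-cp).ravel(),[.5,-.28,-1.57])
p=r.x
E
python3 - <<'E'
from fit import *
print(p,np.degrees(p[2]),r.fun.round(1))
for n,u,z in [('lipo',(97,85),.1),('lipo',(122,458),.1),('bar',(50,195),.07),('bar',(62,355),.07),('rf+',(122,269),.027),('rf-',(127,302),.027),('hole',(139,290),.027)]:
    w=atz('top',f(u),z); print(n,w.round(4),L(p,w).round(4))
print('side board corners',proj('side',W(p,np.c_[loc,[.115]*4])).round(0).tolist())
E
```

```text
[ 0.50530839 -0.28032942 -1.52327624] -87.27729940816896 [-0.3 -0.4  0.2 -0.1  0.1  0.  -0.1  0.4]
lipo [ 0.6295 -0.017   0.1   ] [[-0.2571  0.1366  0.1   ]]
lipo [ 0.3536 -0.0302  0.1   ] [[-0.257  -0.1397  0.1   ]]
bar [0.5511 0.0172 0.07  ] [[-0.295   0.0599  0.07  ]]
bar [0.4299 0.0097 0.07  ] [[-0.2933 -0.0615  0.07  ]]
rf+ [ 0.5005 -0.041   0.027 ] [[-0.2393  0.0065  0.027 ]]
rf- [ 0.4747 -0.0443  0.027 ] [[-0.2372 -0.0194  0.027 ]]
hole [ 0.4841 -0.0538  0.027 ] [[-0.2273 -0.0105  0.027 ]]
side board corners [[343.0, 229.0], [493.0, 326.0], [393.0, 418.0], [248.0, 277.0]]
```

```bash
cat >> fit.py <<'E'
def unitR(tilt=0): # tool down, jaw axis along unit x (drawer pull)
    y=W(p,[[-1,0,0]])[0]-W(p,[[0,0,0]])[0]; z=np.array([0,0,-1.]); return np.c_[np.cross(y,z),y,z]
def goto(P,Rm):
    s=sensors.sense(); R0=R.from_quat(s['orientation'])
    d=R0.inv().apply(np.array(P)-s['eef_pos']); t=np.degrees((R0.inv()*R.from_matrix(Rm)).as_rotvec())
    print('shift',d.round(4),'turn',t.round(2),'| t',round(s['clock'],2),'pos',s['eef_pos'].round(4),'F',s['contact_force'].round(1),'gap',round(s['finger_gap'],3))
E
python3 - <<'E'
from fit import *
h=W(p,[[-.2925,0,.07]])[0];print(h)
goto([h[0],h[1],.17],unitR())
E
```

```text
[0.49141399 0.01184039 0.07      ]
shift [-0.4456 -0.4425  0.0613] turn [  0.    -0.   -26.32] | t 1.2 pos [0.2602 0.5957 0.2313] F [-0.5 -0.1 -0.4] gap 0.996
```

{"name": "step_arm", "arguments": {
  "moves": [
    [[0.35,-0.03,-0.03,0,0,0,-3],[0.35,-0.06,-0.06,0,0,0,-6],[0.35,-0.09,-0.09,0,0,0,-9],[0.35,-0.12,-0.12,0,0,0,-12],[0.35,-0.15,-0.15,0,0,0,-15],[0.35,-0.18,-0.18,0,0,0,-18],[0.35,-0.21,-0.21,0,0,0,-21],[0.35,-0.24,-0.24,0,0,0,-24],[0.35,-0.27,-0.27,0.01,0,0,-26.3],[0.35,-0.3,-0.3,0.02,0,0,-26.3],[0.35,-0.33,-0.33,0.03,0,0,-26.3],[0.35,-0.35,-0.35,0.04,0,0,-26.3]]
  ]
}}

```text
clock: 2.2
eef_pos: [0.4417, 0.1329, 0.192]
orientation: [-0.024, 1.0, 0.0, 0.001]
contact_force: [1.5, 0.5, 0.6]
finger_gap: 0.349
```

Run:
```python
from fit import *
h=W(p,[[-.2925,0,.07]])[0]
goto([h[0],h[1],.13],unitR())
```

```text
shift [-0.0437 -0.1233  0.0621] turn [ 0.    0.16 -0.02] | t 2.2 pos [0.4417 0.1329 0.192 ] F [1.5 0.5 0.6] gap 0.349
```

{"name": "step_arm", "arguments": {
  "moves": [
    [[0.35,-0.01,-0.03,0.015,0,0,0],[0.35,-0.02,-0.06,0.03,0,0,0],[0.35,-0.03,-0.09,0.045,0,0,0],[0.35,-0.042,-0.12,0.06,0,0,0],[0.35,-0.0435,-0.1233,0.062,0,0,0],[0.35,-0.0435,-0.1233,0.062,0,0,0],[0.35,-0.0435,-0.1233,0.062,0,0,0]]
  ]
}}

```text
clock: 2.78
eef_pos: [0.49, 0.0139, 0.1295]
orientation: [-0.023, 1.0, 0.0, -0.0]
contact_force: [-0.2, 0.6, -0.5]
finger_gap: 0.351
```

Run:
```python
from fit import *
h=W(p,[[-.2925,0,.07]])[0]
goto([h[0],h[1],.052],unitR())
a=save('top','t2.png')[180:290,290:400]; b=save('side','s2.png')[190:310,200:350]
k=lambda x:cv2.convertScaleAbs(cv2.resize(x[:,:,::-1],(400,400),interpolation=cv2.INTER_CUBIC),alpha=1.5)
cv2.imwrite('pics/c2.png',np.hstack([k(a),k(b)]))
```

```text
shift [-0.0013 -0.0022  0.0775] turn [ 0.02 -0.01 -0.04] | t 2.78 pos [0.49   0.0139 0.1295] F [-0.2  0.6 -0.5] gap 0.351
```

View pics/c2.png

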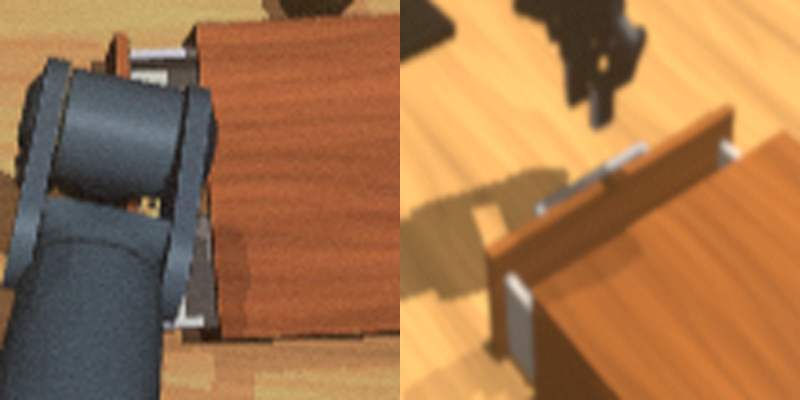

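The fingers hang just above and slightly in front of the handle bar, with the fingertip at side crop (600,125) and the bar at (540–645, 150–210). I'll descend over the bar, then close.

{"name": "step_arm", "arguments": {
  "moves": [
    [[0.35,-0.001,-0.0022,0.015,0,0,0],[0.35,-0.001,-0.0022,0.03,0,0,0],[0.35,-0.001,-0.0022,0.045,0,0,0],[0.35,-0.001,-0.0022,0.06,0,0,0],[0.35,-0.001,-0.0022,0.076,0,0,0],[0.35,-0.001,-0.0022,0.076,0,0,0]]
  ]
}}

```text
clock: 3.38
eef_pos: [0.4943, 0.0117, 0.0571]
orientation: [-0.025, 1.0, -0.002, 0.003]
contact_force: [-1.2, 0.0, 11.1]
finger_gap: 0.347
```

{"name": "step_arm", "arguments": {
  "moves": [
    [[0,0,0,0,0,0,0],[0,0,0,0,0,0,0],[0,0,0,0,0,0,0],[0,0,0,0,0,0,0],[0,0,0,0,0,0,0],[0,0,0,0,0,0,0]]
  ]
}}

```text
clock: 3.88
eef_pos: [0.4924, 0.0124, 0.0551]
orientation: [-0.024, 1.0, -0.0, 0.002]
contact_force: [-0.0, 1.8, 7.8]
finger_gap: 0.092
```

{"name": "step_arm", "arguments": {
  "moves": [
    [[0,0,0.002,0,0,0,0],[0,0,0.006,0,0,0,0],[0,0,0.012,0,0,0,0],[0,0,0.02,0,0,0,0],[0,0,0.029,0,0,0,0],[0,0,0.038,0,0,0,0],[0,0,0.047,0,0,0,0],[0,0,0.056,0,0,0,0],[0,0,0.065,0,0,0,0],[0,0,0.074,0,0,0,0],[0,0,0.083,0,0,0,0],[0,0,0.091,0,0,0,0]]
  ]
}}

```text
clock: 4.88
eef_pos: [0.4878, 0.1035, 0.0551]
orientation: [-0.025, 1.0, -0.0, 0.001]
contact_force: [-1.7, -1.6, 8.4]
finger_gap: 0.093
```

{"name": "step_arm", "arguments": {
  "moves": [
    [[0,0,0.007,0,0,0,0],[0,0,0.013,0,0,0,0],[0,0,0.018,0,0,0,0],[0,0,0.022,0,0,0,0],[0,0,0.025,0,0,0,0],[0,0,0.028,0,0,0,0],[0,0,0.03,0,0,0,0],[0,0,0.032,0,0,0,0],[0,0,0.034,0,0,0,0],[0,0,0.036,0,0,0,0],[0,0,0.036,0,0,0,0]]
  ]
}}

```text
clock: 5.8
eef_pos: [0.4861, 0.1361, 0.0551]
orientation: [-0.026, 1.0, -0.004, 0.001]
contact_force: [-2.8, -17.2, 10.0]
finger_gap: 0.09
```

{"name": "step_arm", "arguments": {
  "moves": [
    [[0,0,-0.003,0,0,0,0],[0.35,0,-0.003,0,0,0,0],[0.35,0,-0.003,0,0,0,0],[0.35,0,-0.003,0,0,0,0],[0.35,0,-0.003,0,0,0,0],[0.35,0,-0.003,-0.02,0,0,0],[0.35,0,-0.003,-0.05,0,0,0],[0.35,0,-0.003,-0.08,0,0,0],[0.5,0,0.03,-0.11,0,0,0],[0.5,0,0.06,-0.14,0,0,0],[0.5,0,0.1,-0.16,0,0,0],[0.5,0,0.14,-0.16,0,0,0]]
  ]
}}

```text
clock: 6.8
eef_pos: [0.4804, 0.2758, 0.2176]
orientation: [-0.023, 1.0, 0.001, 0.004]
contact_force: [1.8, 0.1, 0.0]
finger_gap: 0.499
```

{"name": "step_arm", "arguments": {
  "moves": [
    [[0.5,0,0.04,0,0,0,0],[0.5,0,0.08,0,0,0,0],[0.5,0,0.12,0,0,0,0],[0.5,0,0.15,0,0,0,0]]
  ]
}}

```text
clock: 7.13
eef_pos: [0.4701, 0.4267, 0.212]
orientation: [-0.025, 1.0, -0.0, -0.001]
contact_force: [0.6, -0.4, -0.1]
finger_gap: 0.494
```

Run:
```python
from fit import *
a=save('top','t3.png')
for n in 'drawer_handle drawer_lip long_rule rule_front short_rule spool'.split():
    print(n,[(np.round(d['point'],1).tolist(),round(d['confidence'],2)) for d in spot_in(n,'top')[:2]])
k=cv2.convertScaleAbs(cv2.resize(a[170:290,260:380,::-1],(600,600),interpolation=cv2.INTER_CUBIC),alpha=1.5)
cv2.imwrite('pics/c3.png',k)
```

```text
drawer_handle [([313.0, 227.5], 0.94)]
drawer_lip []
long_rule [([320.0, 234.3], 0.6)]
rule_front [([316.0, 234.5], 0.66)]
short_rule [([329.9, 261.5], 0.53)]
spool []
```

View pics/c3.png

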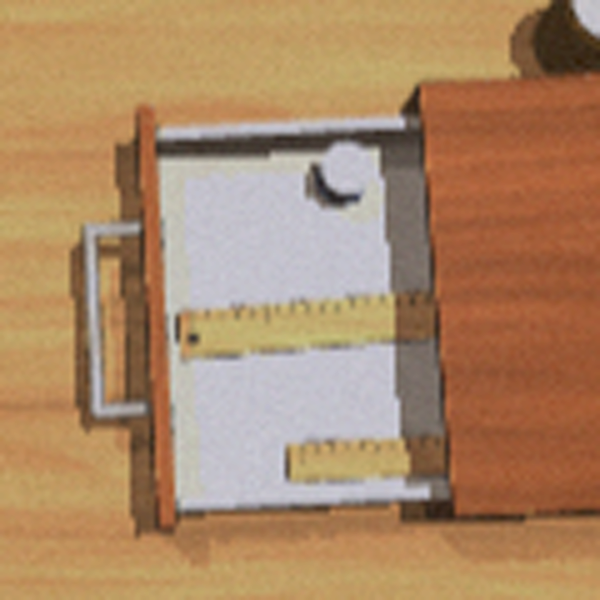

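The drawer is fully open. The rule's front end is at crop (180, 312–358) and the rule enters the shade at crop 435. The spool is near (345,170) and the short rule near (290–440, 460). Next I'll work out the rule's pose.

Run:
```python
from fit import *
g=lambda u:np.array(u)/5+[260,170]
for n,u,z in [('c+',(179,312),.027),('c-',(182,358),.027),('e+',(395,296),.027),('e-',(397,341),.027),('e2+',(434,292),.027),('e2-',(437,338),.027),('hole',(193,338),.027),('lip+',(137,107),.1),('lip-',(162,530),.1),('bar+',(90,230),.07),('bar-',(99,412),.07),('top',(421,87),.115),('top',(455,515),.115),('spool',(347,168),.063),('sr',(287,462),.027)]:
    w=atz('top',g(u),z); print(n,w.round(4),L(p,w).round(4))
```

```text
c+ [0.4959 0.0682 0.027 ] [[-0.3486  0.0072  0.027 ]]
c- [0.4643 0.0663 0.027 ] [[-0.3482 -0.0245  0.027 ]]
e+ [ 0.5072 -0.0796  0.027 ] [[-0.2004  0.0114  0.027 ]]
e- [ 0.4763 -0.0802  0.027 ] [[-0.2013 -0.0195  0.027 ]]
e2+ [ 0.51   -0.1063  0.027 ] [[-0.1736  0.013   0.027 ]]
e2- [ 0.4784 -0.1074  0.027 ] [[-0.174  -0.0187  0.027 ]]
hole [0.478  0.0587 0.027 ] [[-0.34   -0.0111  0.027 ]]
lip+ [0.6225 0.0973 0.1   ] [[-0.3716  0.135   0.1   ]]
lip- [0.3472 0.0815 0.1   ] [[-0.3689 -0.1408  0.1   ]]
bar+ [0.5453 0.1286 0.07  ] [[-0.4066  0.0593  0.07  ]]
bar- [0.424  0.1221 0.07  ] [[-0.4059 -0.0621  0.07  ]]
top [ 0.6322 -0.0877  0.115 ] [[-0.1864  0.1359  0.115 ]]
top [ 0.3569 -0.1012  0.115 ] [[-0.186  -0.1398  0.115 ]]
spool [ 0.5892 -0.0445  0.063 ] [[-0.2316  0.095   0.063 ]]
sr [ 0.3942 -0.0041  0.027 ] [[-0.2812 -0.0979  0.027 ]]
```

The lip and bar both read about 10 mm short of the stop, so my release nudged the drawer back in. I'll push it out again from inside its front board with shut fingers, in the orientation I'll use for the rule grasp.

```bash
cat >> fit.py <<'E'
YAW=np.radians(1.7)
def ruleR(tilt=0,s=1): # jaw axis across rule; tilt>0: rule front up
    O=W(p,[[0,0,0]])[0]; v=lambda a:W(p,[a])[0]-O
    ax=v([np.cos(YAW),np.sin(YAW),0]); y=s*v([-np.sin(YAW),np.cos(YAW),0]); z=np.array([0,0,-1.])
    M=np.c_[np.cross(y,z),y,z]
    # front(-ax) up
    return (R.from_rotvec(np.cross(-ax,[0,0,1])*tilt)*R.from_matrix(M)).as_matrix()
E
python3 - <<'E'
from fit import *
print(sensors.sense()['q'].round(3))
w=W(p,[[-.32,.05,.16]])[0]
for s in (1,-1): goto(w,ruleR(0,s))
E
```

```text
[ 0.552  0.224  1.618 -0.     1.301 -1.065]
shift [-0.0508 -0.3838  0.0528] turn [-7.000e-02 -1.000e-02  8.822e+01] | t 7.48 pos [0.4716 0.4228 0.2125] F [ 0.  -0.6 -0. ] gap 0.496
shift [-0.0508 -0.3838  0.0528] turn [ 1.000e-02 -8.000e-02 -9.178e+01] | t 7.48 pos [0.4716 0.4228 0.2125] F [ 0.  -0.6 -0. ] gap 0.496
```

{"name": "step_arm", "arguments": {
  "moves": [
    [[0,-0.004,-0.03,0,0,0,7],[0,-0.008,-0.06,0,0,0,14],[0,-0.012,-0.09,0,0,0,21],[0,-0.016,-0.12,0,0,0,28],[0,-0.02,-0.15,0,0,0,35],[0,-0.024,-0.18,0,0,0,42],[0,-0.028,-0.21,0,0,0,49],[0,-0.032,-0.24,0,0,0,56],[0,-0.036,-0.27,0,0,0,63],[0,-0.04,-0.3,0,0,0,70],[0,-0.045,-0.33,0.005,0,0,77],[0,-0.05,-0.355,0.01,0,0,84]]
  ]
}}

```text
clock: 8.48
eef_pos: [0.5384, 0.0686, 0.2034]
orientation: [0.655, 0.756, 0.0, 0.001]
contact_force: [0.3, -0.4, -0.8]
finger_gap: -0.001
```

{"name": "step_arm", "arguments": {
  "moves": [
    [[0,0,0,0,0,0,4.2],[0,0,0,0,0,0,4.2],[0,0,0,0,0,0,4.2]]
  ]
}}

```text
clock: 8.73
eef_pos: [0.5381, 0.0708, 0.2031]
orientation: [0.679, 0.734, 0.0, -0.0]
contact_force: [0.4, -0.1, -0.2]
finger_gap: -0.002
```

Run:
```python
from fit import *
print(L(p,sensors.sense()['eef_pos']).round(4))
goto(W(p,[[-.32,.05,.055]])[0],ruleR(0,1))
```

```text
[[-0.3492  0.0494  0.2031]]
shift [-0.0292 -0.0003  0.1481] turn [-0.   -0.01  0.09] | t 8.73 pos [0.5381 0.0708 0.2031] F [ 0.4 -0.1 -0.2] gap -0.002
```

{"name": "step_arm", "arguments": {
  "moves": [
    [[0,-0.029,0,0.03,0,0,0],[0,-0.029,0,0.06,0,0,0],[0,-0.029,0,0.09,0,0,0],[0,-0.029,0,0.12,0,0,0],[0,-0.029,0,0.148,0,0,0],[0,-0.029,0,0.148,0,0,0],[0,-0.02,0,0.148,0,0,0],[0,-0.01,0,0.148,0,0,0],[0,-0.004,0,0.148,0,0,0],[0,0,0,0.148,0,0,0],[0,0.004,0,0.148,0,0,0],[0,0.007,0,0.148,0,0,0]]
  ]
}}

```text
clock: 9.73
eef_pos: [0.5389, 0.0783, 0.0564]
orientation: [0.678, 0.735, -0.0, 0.002]
contact_force: [0.3, -15.8, 3.2]
finger_gap: 0.002
```

{"name": "step_arm", "arguments": {
  "moves": [
    [[0,0.002,0,0,0,0,0],[0,0.004,0,0,0,0,0],[0,0.006,0,0,0,0,0],[0,0.006,0,0,0,0,0]]
  ]
}}

```text
clock: 10.07
eef_pos: [0.5389, 0.0785, 0.0564]
orientation: [0.678, 0.735, -0.004, 0.005]
contact_force: [-1.3, -30.2, 3.6]
finger_gap: 0.0
```

Run:
```python
from fit import *
s=sensors.sense();print(L(p,s['eef_pos']).round(4),s['contact_force'])
```

```text
[[-0.3568  0.0506  0.0564]] [ -1.31715784 -30.18940241   3.61109512]
```

{"name": "step_arm", "arguments": {
  "moves": [
    [[0,-0.008,0,0,0,0,0],[0,-0.02,0,0,0,0,0],[0,-0.02,0,-0.03,0,0,0],[0,-0.02,0,-0.07,0,0,0],[0,-0.02,0,-0.1,0,0,0],[0.3,0.01,0,-0.12,0,0,0],[0.55,0.05,0,-0.12,0,0,0],[0.55,0.09,0,-0.12,0,0,0],[0.55,0.13,0,-0.12,0,0,0],[0.55,0.17,0,-0.12,0,0,0],[0.55,0.21,0,-0.12,0,0,0],[0.55,0.25,0,-0.12,0,0,0]]
  ]
}}

```text
clock: 11.07
eef_pos: [0.5171, 0.3358, 0.1752]
orientation: [0.679, 0.734, 0.0, -0.0]
contact_force: [0.6, -0.7, -0.4]
finger_gap: 0.547
```

Run:
```python
from fit import *
a=save('top','t4.png')
k=cv2.convertScaleAbs(cv2.resize(a[170:290,260:380,::-1],(600,600),interpolation=cv2.INTER_CUBIC),alpha=1.5)
cv2.imwrite('pics/c4.png',k)
```

```text
(no output)
```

View pics/c4.png

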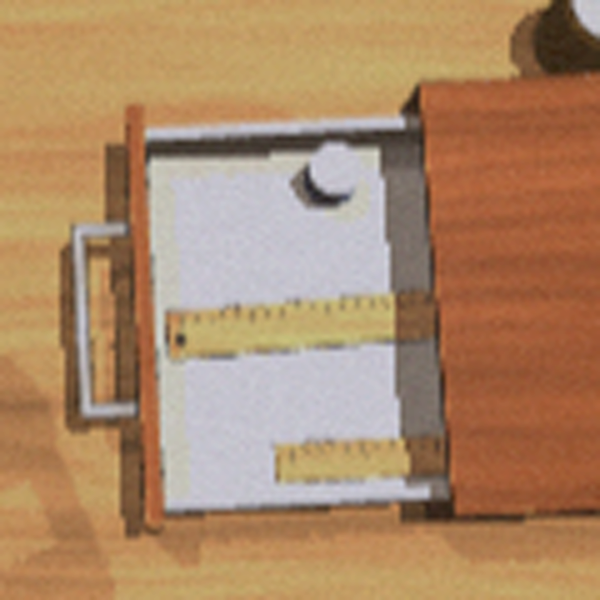

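The drawer is now at its stop, with the lip's outer edge at crop 127–150, and the rule came along with its front end at crop (167, 311–358).

Run:
```python
from fit import *
g=lambda u:np.array(u)/5+[260,170]
q=[]
for n,u,z in [('c+',(167,311),.027),('c-',(170,358),.027),('e+',(395,296),.027),('e-',(397,341),.027),('e2+',(434,292),.027),('e2-',(437,338),.027),('lip+',(126,107),.1),('lip-',(149,530),.1),('bar+',(76,230),.07),('bar-',(84,412),.07)]:
    w=L(p,atz('top',g(u),z))[0]; q.append(w); print(n,w.round(4))
c=[(q[i]+q[i+1])/2 for i in (0,2,4)]
k=np.polyfit([a[0] for a in c],[a[1] for a in c],1); print('yaw',np.degrees(np.arctan(k[0])))
y=np.polyval(k,-.275);print('y',y)
goto(W(p,[[-.275,y,.17]])[0],ruleR())
```

```text
c+ [-0.3568  0.0082  0.027 ]
c- [-0.3564 -0.0241  0.027 ]
e+ [-0.2004  0.0114  0.027 ]
e- [-0.2013 -0.0195  0.027 ]
e2+ [-0.1736  0.013   0.027 ]
e2- [-0.174  -0.0187  0.027 ]
lip+ [-0.3789  0.1353  0.1   ]
lip- [-0.3771 -0.1404  0.1   ]
bar+ [-0.4159  0.0598  0.07  ]
bar- [-0.4157 -0.0617  0.07  ]
yaw 1.5427424310946924
y -0.00578981543054784
shift [-0.344  -0.0583  0.0037] turn [ 0.03 -0.27  0.37] | t 11.12 pos [0.5158 0.3418 0.1754] F [-4.3  1.3  1.1] gap 0.547
```

{"name": "step_arm", "arguments": {
  "moves": [
    [[0.55,-0.03,-0.006,0,0,0,0],[0.55,-0.07,-0.012,0,0,0,0],[0.55,-0.11,-0.018,0,0,0,0],[0.55,-0.15,-0.026,0,0,0,0],[0.55,-0.19,-0.032,0,0,0,0],[0.55,-0.23,-0.038,0,0,0,0],[0.55,-0.27,-0.045,0,0,0,0],[0.55,-0.31,-0.052,0,0,0,0],[0.55,-0.335,-0.057,0,0,0,0],[0.55,-0.344,-0.057,0,0,0,0],[0.55,-0.344,-0.057,0,0,0,0],[0.55,-0.344,-0.057,0,0,0,0]]
  ]
}}

```text
clock: 12.12
eef_pos: [0.488, -0.0132, 0.175]
orientation: [0.679, 0.734, 0.0, -0.0]
contact_force: [0.8, 0.9, 0.5]
finger_gap: 0.55
```

Run:
```python
from fit import *
print(L(p,sensors.sense()['eef_pos']))
goto(W(p,[[-.275,-.0048,.026]])[0],ruleR())
```

```text
[[-0.26765503 -0.00456516  0.17503481]]
shift [ 0.0072 -0.      0.149 ] turn [ 0.01 -0.04  0.05] | t 12.12 pos [ 0.488  -0.0132  0.175 ] F [0.8 0.9 0.5] gap 0.55
```

{"name": "step_arm", "arguments": {
  "moves": [
    [[0.55,0.007,0,0.025,0,0,0],[0.55,0.007,0,0.05,0,0,0],[0.55,0.007,0,0.075,0,0,0],[0.55,0.007,0,0.1,0,0,0],[0.55,0.007,0,0.12,0,0,0],[0.55,0.007,0,0.135,0,0,0],[0.55,0.007,0,0.143,0,0,0],[0.55,0.007,0,0.149,0,0,0],[0.55,0.007,0,0.149,0,0,0],[0.55,0.007,0,0.149,0,0,0]]
  ]
}}

```text
clock: 12.95
eef_pos: [0.4879, -0.0061, 0.0265]
orientation: [0.678, 0.735, 0.0, 0.0]
contact_force: [0.1, -0.0, -0.6]
finger_gap: 0.548
```

{"name": "step_arm", "arguments": {
  "moves": [
    [[0.55,0,0,0.003,0,0,0],[0.55,0,0,0.007,0,0,0],[0.55,0,0,0.007,0,0,0],[0.3,0,0,0.007,0,0,0],[0,0,0,0.007,0,0,0],[0,0,0,0.007,0,0,0],[0,0,0,0.007,0,0,0],[0,0,0,0.007,0,0,0],[0,0,0,0.007,0,0,0]]
  ]
}}

```text
clock: 13.7
eef_pos: [0.4879, -0.0068, 0.0196]
orientation: [0.679, 0.734, 0.0, 0.0]
contact_force: [-1.0, 0.8, 5.7]
finger_gap: 0.352
```

Run:
```python
from fit import *
s=sensors.sense();P0=s['eef_pos'];R0=R.from_quat(s['orientation']);print(L(p,P0),s['finger_gap'],s['contact_force'])
# pivot about rule back bottom edge
back=np.array([-.0466,0,.018]); 
O=W(p,[[0,0,0]])[0]; ax=W(p,[[np.cos(YAW),np.sin(YAW),0]])[0]-O
D=.2275  # grasp to back end
B=P0+ax*D; B[2]=.018
for t in (3,6,9,12,15,18,20):
    r=R.from_rotvec(np.cross(-ax,[0,0,1])*np.radians(t))
    P=B+r.apply(P0-B)+[0,0,.004]+ -ax*.0
    print(t,R0.inv().apply(P-P0).round(4),np.degrees((R0.inv()*r*R0).as_rotvec()).round(2))
```

```text
[[-0.27405149 -0.00437615  0.01955007]] 0.35196882914145905 [-1.02020767  0.8386578   5.7122941 ]
3 [-0.0004  0.     -0.0159] [-0.  3.  0.]
6 [-0.0014  0.     -0.0278] [-0.01  6.    0.01]
9 [-0.0031  0.     -0.0396] [-0.01  9.    0.01]
12 [-0.0053  0.     -0.0513] [-2.0e-02  1.2e+01  1.0e-02]
15 [-0.0082  0.     -0.0628] [-2.0e-02  1.5e+01  1.0e-02]
18 [-0.0116  0.0001 -0.0742] [-0.03 18.    0.02]
20 [-0.0143  0.0001 -0.0817] [-0.03 20.    0.02]
```

{"name": "step_arm", "arguments": {
  "moves": [
    [[0,0,0,-0.004,0,0,0],[0,-0.0004,0,-0.016,0,3,0],[0,-0.0014,0,-0.028,0,6,0],[0,-0.003,0,-0.04,0,9,0],[0,-0.005,0,-0.051,0,12,0],[0,-0.008,0,-0.063,0,15,0],[0,-0.0115,0,-0.074,0,18,0],[0,-0.014,0,-0.082,0,20,0],[0,-0.014,0,-0.082,0,20,0],[0,-0.014,0,-0.082,0,20,0]]
  ]
}}

```text
clock: 14.53
eef_pos: [0.4883, -0.0208, 0.1007]
orientation: [0.669, 0.723, 0.118, -0.127]
contact_force: [-0.6, -0.5, -0.9]
finger_gap: 0.352
```

Run:
```python
from fit import *
s=sensors.sense();print(L(p,s['eef_pos']),s['finger_gap'],s['contact_force'],s['wrist_torque'],s['clock'])
k=lambda x,z:cv2.convertScaleAbs(cv2.resize(x[:,:,::-1],z,interpolation=cv2.INTER_CUBIC),alpha=1.5)
a=save('top','t5.png')[170:290,260:380]; b=save('side','s5.png')[130:330,180:380]
cv2.imwrite('pics/c5.png',np.hstack([k(a,(400,400)),k(b,(400,400))]))
```

```text
[[-0.26002    -0.00470603  0.10067079]] 0.35160207049197667 [-0.6005479  -0.50585133 -0.8840596 ] [-0.11840457  0.01254879  0.00216732] 14.5333
```

View pics/c5.png

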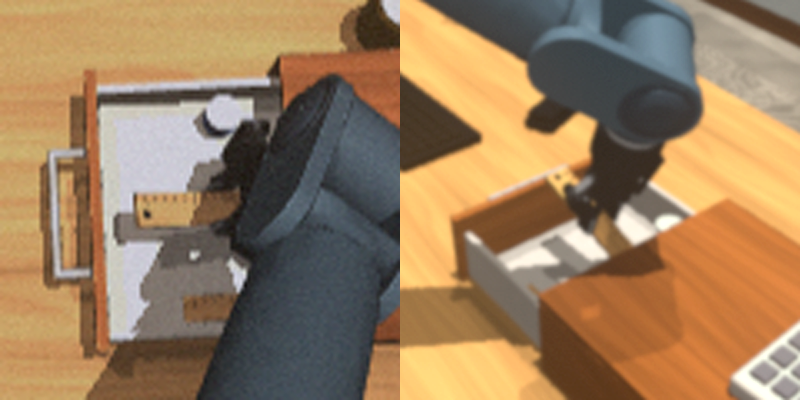

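Run:
```python
from fit import *
w=W(p,[[-.327,-.0066,.131]])[0]; print((proj('top',w)-[260,170])*400/120)
for d in (-.008,.008): print((proj('top',w+[0,0,d])-[260,170])*400/120)
```

```text
[[145.77583224 206.8968118 ]]
[[145.38721177 208.01199919]]
[[146.169543  205.7670173]]
```

{"name": "step_arm", "arguments": {
  "moves": [
    [[0,0.008,0,0,0,0,0],[0,0.02,0,0,0,0,0],[0,0.036,0,0,0,0,0],[0,0.054,0,0,0,0,0],[0,0.072,0,0,0,0,0],[0,0.09,0,0,0,0,0],[0,0.108,0,0,0,0,0],[0,0.126,0,0,0,0,0],[0,0.144,0,0,0,0,0],[0,0.162,0,0,0,0,0],[0,0.178,0,0,0,0,0],[0,0.19,0,0,0,0,0]]
  ]
}}

```text
clock: 15.63
eef_pos: [0.4736, 0.1598, 0.1665]
orientation: [0.668, 0.724, 0.118, -0.128]
contact_force: [-0.8, 0.0, -1.5]
finger_gap: 0.354
```

{"name": "step_arm", "arguments": {
  "moves": [
    [[0,0.008,0,0,0,0,0],[0,0.014,0,0,0,0,0],[0,0.02,0,0,0,0,0],[0,0.02,0,0,0,0,0]]
  ]
}}

```text
clock: 15.97
eef_pos: [0.4729, 0.1768, 0.1731]
orientation: [0.668, 0.723, 0.118, -0.127]
contact_force: [0.1, 0.7, -0.6]
finger_gap: 0.353
```

Run:
```python
from fit import *
s=sensors.sense();print(L(p,s['eef_pos']),s['finger_gap'],s['contact_force'],s['wrist_torque'],s['clock'])
k=lambda x,z:cv2.convertScaleAbs(cv2.resize(x[:,:,::-1],z,interpolation=cv2.INTER_CUBIC),alpha=1.5)
a=save('top','t6.png')[150:290,230:370]; b=save('side','s6.png')[100:300,150:350]
cv2.imwrite('pics/c6.png',np.hstack([k(a,(400,400)),k(b,(400,400))]))
```

```text
[[-0.4581626  -0.01062257  0.17307303]] 0.35314152796184783 [ 0.05724136  0.6893625  -0.61607174] [-0.12904151 -0.02160484 -0.03349441] 15.9667
```

View pics/c6.png

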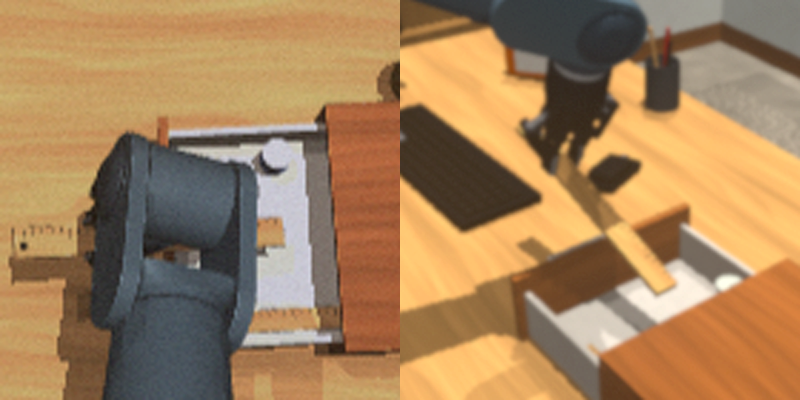

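The back end of the rule is clear of the unit's top, with the rule end at top crop column 283 and the board edge at 330. Now I'll lift straight up.

{"name": "step_arm", "arguments": {
  "moves": [
    [[0,0.003,0,-0.009,0,0,0],[0,0.009,0,-0.024,0,0,0],[0,0.017,0,-0.047,0,0,0],[0,0.026,0,-0.072,0,0,0],[0,0.036,0,-0.1,0,0,0],[0,0.046,0,-0.127,0,0,0],[0,0.056,0,-0.154,0,0,0],[0,0.066,0,-0.181,0,0,0],[0,0.075,0,-0.205,0,0,0],[0,0.081,0,-0.223,0,0,0],[0,0.0855,0,-0.235,0,0,0],[0,0.0855,0,-0.235,0,0,0]]
  ]
}}

```text
clock: 17.07
eef_pos: [0.4739, 0.1758, 0.4265]
orientation: [0.668, 0.723, 0.12, -0.125]
contact_force: [0.7, -0.5, -1.5]
finger_gap: 0.353
```

{"name": "step_arm", "arguments": {
  "moves": [
    [[0,0,0,0,0,0,0],[0,0,0,0,0,0,0],[0,0,0,0,0,0,0],[0,0,0,0,0,0,0],[0,0,0,0,0,0,0],[0,0,0,0,0,0,0]]
  ]
}}

```text
clock: 17.57
eef_pos: [0.4729, 0.1762, 0.4223]
orientation: [0.668, 0.723, 0.117, -0.128]
contact_force: [0.3, -0.1, -1.4]
finger_gap: 0.353
```

Run:
```python
from fit import *
s=sensors.sense();print(L(p,s['eef_pos']),s['finger_gap'],s['contact_force'],s['wrist_torque'],s['clock'])
k=lambda x,z:cv2.convertScaleAbs(cv2.resize(x[:,:,::-1],z,interpolation=cv2.INTER_CUBIC),alpha=1.5)
a=save('top','t7.png')[150:290,230:370]; b=save('side','s7.png')[0:340,60:400]
cv2.imwrite('pics/c7.png',np.hstack([k(a,(400,400)),k(b,(400,400))]))
```

```text
[[-0.45753485 -0.01073406  0.4222585 ]] 0.35269089280558535 [ 0.30807798 -0.12659257 -1.3935741 ] [-0.20703826 -0.02768485 -0.00924346] 17.5667
```

View pics/c7.png

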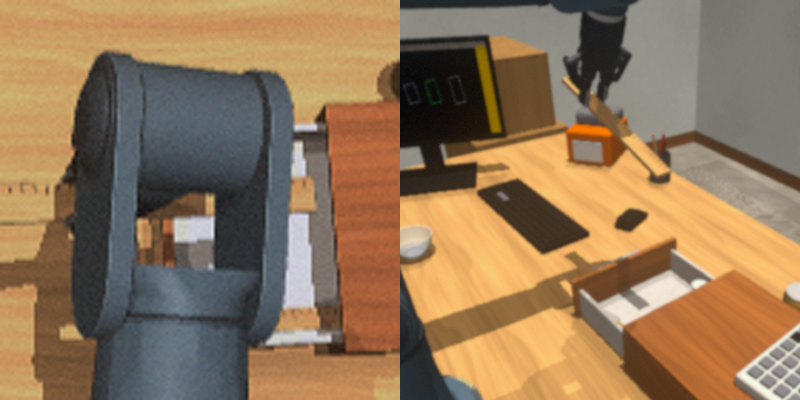

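Run:
```python
from fit import *
a=cv2.imread('pics/s4.png')
for x in (-.38,-.37): print((proj('side',W(p,[[x,-.138,.1],[x,.138,.1]]))-[60,0])*400/340+[400,0])
b=cv2.imread('pics/s7.png'); 
k=cv2.convertScaleAbs(cv2.resize(b[190:290,200:320],(720,600),interpolation=cv2.INTER_CUBIC),alpha=1.5)
for x,c in ((-.38,(0,255,0)),(-.37,(0,0,255))):
    for y in (-.138,.138):
        u=((proj('side',W(p,[[x,y,.1]]))[0]-[200,190])*6).astype(int); cv2.circle(k,tuple(map(int,u)),3,c,-1)
cv2.imwrite('pics/c8.png',k)
```

```text
[[569.75356808 280.25203908]
 [673.55549321 236.44425654]]
[[572.16164998 282.61856604]
 [676.27814186 238.24974414]][ WARN:0@0.314] global loadsave.cpp:275 findDecoder imread_('pics/s4.png'): can't open/read file: check file path/integrity
```

View pics/c8.png

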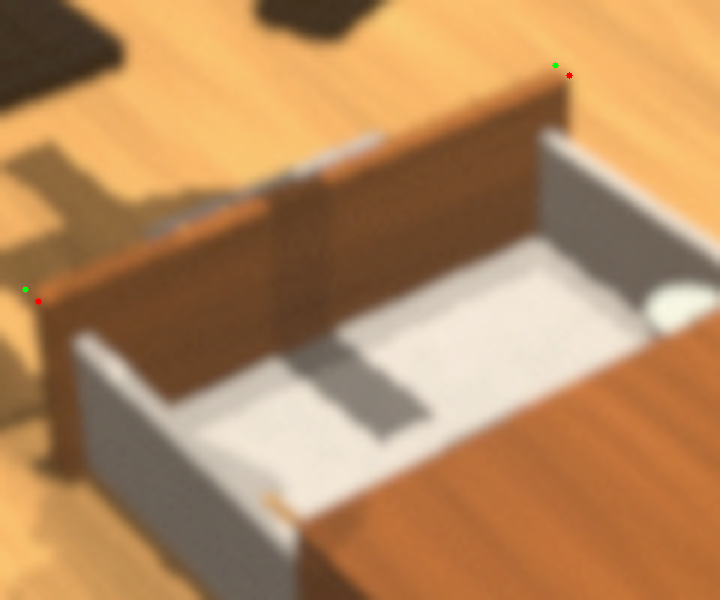

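Run:
```python
from h import *
for n in ('t3','t4','t6','t7'):
    a=cv2.imread(f'pics/{n}.png').astype(int); print(n,a[193:196,280:296,1].mean(0).round().astype(int), a[193:196,280:296,0].mean(0).round().astype(int))
```

```text
t3 [ 95  93  94  93  95  94  92  53  64  64  69  85  97 102 102 102] [60 60 61 59 61 60 60 34 40 39 43 57 67 76 76 78]
t4 [ 95  96  94  96  95  62  64  65  76  98  99 101 100 101 103 102] [62 62 61 60 61 37 41 40 48 69 73 73 73 77 78 77]
t6 [ 97  96  95  95  96  67  65  66  72 101 103 102 103 103 103 105] [63 62 61 60 61 42 38 41 44 71 75 75 76 78 78 79]
t7 [55 64 67 66 66 66 66 67 65 66 67 64 66 65 65 66] [60 69 74 72 72 72 72 73 72 71 74 70 73 72 73 74]
```

The lip stands in the same columns in t6 as in t4, so the drawer is still at its stop. The rule is held clear, so I'll hand in.

```bash
python3 -c "
from h import *
print(sign_off())"
```

```text
the job is handed in; nothing more can be done
None
```

The drawer is open to its stop and the long rule is out. The gripper is holding the rule high above the unit, and I handed the job in at about 17.7 s.

- **Drawer:** I pulled it out by the handle to the stop, but letting go of the handle pushed it back about 10 mm. I then pushed it back out from inside its front board with shut fingers until it met firm resistance (about 30 N). Top pictures before the grasp and after the rule was drawn out show the lip in the same place.
- **Rule:** I gripped it across its width, tipped the front end up 20° about the far end, and drew it out along its own slope over the drawer front. Then I lifted it 25 cm. The lowest end is at about 0.34 m by calculation, against a unit top of 0.115 m.
- **Last checks:** The grip opening held at 0.353, and the only load was about 1.4 N of weight. In the last side picture the rule hangs clear in the fingers.
- **Other things:** The short rule and spool are still in the drawer. They shifted only with the drawer itself. The calculator, can, mouse and keyboard were not touched.
- **One doubtful check:** The side-camera overlay of the drawer lip disagreed with the expected stop position by 1–2 pixels. That is about the size of that camera's own offset on the cabinet corner, so I relied on the top view.

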